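Show the edge of a kiln plate on the ware board

ROBOT

A 7-joint arm with a two-finger parallel gripper is mounted at the origin on the work surface. World frame = base frame: x ahead of the robot, y to its left, z up, the work surface at z = 0. Lengths are in mm, angles in degrees, forces in N, time in s.
With the tool pointing down it reaches from about 375 to 925 mm from the base axis. Payload 3.1 kg.
Tool frame: the origin (TCP) lies at the very end of the fingers, on their centre line; the grasp point (between the pads) lies 19 mm behind it; x points along the fingers, z is the direction in which the jaws open and shut, and the axes are right-handed (so a half turn about x gives the same grasp; the last joint's range is limited). The gripper opens to 85 mm and grips with 20 to 120 N. Pads are 22 mm wide; open, the fingers measure 114 mm over their backs; the gripper's body (76 mm by 85 mm) begins 54 mm behind the grasp point. The pads swing forward as they close: fully open they stand 13 mm farther back than shut.
Start: joints at [67.907, 21.939, 2.515, 91.553, -1.026, 66.532, -2.859], TCP at [184.518, -623.262, 231.269] pointing down, gripper open.
Joint ranges: [-149.38, 149.38], [-23.57, 123.04], [-84.95, 90], [0, 143.3], [-89.99, 269.99], [3.08, 112.72], [-163.45, 163.45]. Speed limits (degrees/s): [159.86, 159.86, 180, 180, 180, 180, 180].

INTERFACE

Orientations are given as a 3x3 rotation matrix whose columns are the frame's x, y, z axes.
In Python, from station import bot gives the robot as it stands.
- The arm moves only by the tool step_arm, never from a script. Its argument "plan" is a list of rows, each a list of 3 entries, a list of its own where there are three numbers: the shift along the tool's x, y, z in m, then the turn about the tool's x in degrees, then the closure in counts, from 0 (fully open) to 255 (shut). In form: [[[x, y, z], roll, gripper], ...]. A call has 1 to 8 rows; each row is the pose to reach, as a shift and turn from the pose measured when the call began, along the tool's axes at that moment; what a row does not reach only later rows make up. A row lasts 1/12 s, in which the tool goes at most 41.7 mm and 7.16 degrees, less where a joint would pass 70% of its speed; a pose out of reach is approached as far as the arm can. A call with a gripper value outside its range is refused whole. The fingers move at their own pace and stop on an object; "newtons" is the grip in N (left out, the last holds). Time passes only in rows, so rows that repeat a pose let the fingers close. It gives the time, the measured TCP pose, the force and the opening at its end, in the units of the state.
- bot.observe(): the state, without advancing time (a new reading comes with each control period).
- bot.snapshot(name): name is "scene" or "top"; returns the picture (384x512x3 uint8, red, green, blue); there is no depth.
- bot.camera_info(name): a dict with "camera_matrix" (3x3 intrinsics, pixels), "world_from_camera" (4x4, takes a point from camera to world coordinates). Camera axes: x right, y down, z forward; pixel columns grow to the right and rows downward; lengths in mm; the calibration is good to about 2 mm. A picture is of the moment at which its call begins. camera_info takes no time and is no camera call.
- bot.hand_in(): hands the job in, once; it reports no verdict.
The state is a dict: "clock": time; "q": joint angles; "qd": joint speeds; "joint_efforts": joint torques, N m; "tcp_pos": TCP position; "orientation": TCP orientation; "wrist_force": force on the tool from outside, world axes, zero at the start; "ft_torque": the same for the moment, N m; "width": opening from 0.0 (shut) to 1.0 (fully open).
Only numpy, scipy, OpenCV 4.12 (cv2) and the standard library are available. Lean on these libraries where they do the work, as an engineer would, in place of code of your own. Each camera call takes 0.05 s, during which the arm holds its last target.

TASK

The flat kiln plate lies tight on the raised ware board, so nobody can get fingers under it. Push it lengthwise along the board with the fingertips, away from the bowl, until about a third of its length hangs over the board's end; leave it lying flat, square to the board and not sticking out over the board's sides, then take the hand away. Only push it, never lift it, and leave the bowl and the other things alone.

Things in the scene. Friction and masses are not known exactly. Their poses are not given: they have to be found in the camera images.
- board: Fixed, pale wooden ware board raised on two bricks: 520 mm long (its x axis), 160 mm wide (its y axis), 25 mm thick, with its flat top 70 mm above the table and no rim or stop anywhere. Origin at table level under the board's centre; z up. The ends lie at x = +260 and -260 mm in its frame. It lies roughly left to right in front of the robot. Below its ends, beyond the bricks, there is only air.
- plate: Loose flat rectangular off-white kiln plate of fired clay, 140 mm long (its x axis), 105 mm wide (its y axis), 10 mm thick, 0.2 to 0.45 kg. Origin at the centre of its underside, z up. It lies flat on the board's top on one half of the board (either half), the bowl on the other half; it may start up to 13 degrees askew to the board. It slides on the board with ordinary dry friction.
- bowl: Loose white bowl standing on the other half of the ware board, rim 110 mm across, 55 mm high; origin at the centre of its foot, z up. To be left alone. Between its rim and the plate's near edge there are at least 80 mm of free board.
- jar: Loose grey lidded jar standing on the table beyond the board, 68 mm across, 85 mm high; origin at the centre of its underside. To be left alone.
- cone: Loose brown stepped clay cone (a prop for trimming) standing on the table beyond the board, 66 mm across its foot, 75 mm high; origin at the centre of its underside. To be left alone.
- brush: Loose brush, 170 mm long along its x axis, lying on the table beyond the board, between jar and cone; origin under its middle. To be left alone.
Not all that is in view belongs to the job. What is shaped like the plate but green, orange or yellow is not meant.

How it is judged:
By the outcome, as a careful person would: the job done as asked, in the order asked, and still so for the second after the job is handed in, with the robot touching nothing.
It also fails if it takes over 40 s, if anything falls off the work surface, if the arm or the gripper's body presses on something with over 40 N, if the wrist force passes 120 N, or if a joint passes its speed limit or range.

## Working session

There is one attempt and no reset: what is moved stays moved. The work goes in short steps, Python scripts to look and compute and a tool call to move; the robot and the scene stay as the last step left them, time stands still between calls to the robot, and variables do not carry over. Pictures are saved under pics/ and viewed, and the job is handed in when it is done.

Besides the shell and the picture viewer there is one more tool, called after ">>>" as name(argument=value, ...) on one line, values as JSON. step_arm: Moves the arm, as the interface text tells. Its arguments: {"type":"object","properties":{"plan":{"type":"array"},"newtons":{"type":"number"}},"required":["plan"]}

```bash
mkdir -p pics
python3 - <<'E'
from station import bot
import cv2,numpy as np
np.set_printoptions(precision=4,suppress=True)
for n in("scene","top"):
    cv2.imwrite(f"pics/{n}0.png",bot.snapshot(n)[:,:,::-1]); print(bot.camera_info(n))
s=bot.observe();print(s)
E
```

```text
{'camera_matrix': array([[361.1595,   0.    , 256.763 ],
       [  0.    , 361.1595, 193.1839],
       [  0.    ,   0.    ,   1.    ]]), 'world_from_camera': array([[   0.6506,    0.5189,   -0.5546, 1154.7171],
       [   0.7595,   -0.4428,    0.4766, -721.6316],
       [   0.0018,   -0.7312,   -0.6821,  860.6155],
       [   0.    ,    0.    ,    0.    ,    1.    ]])}
{'camera_matrix': array([[427.8167,   0.    , 254.6524],
       [  0.    , 427.8167, 190.3577],
       [  0.    ,   0.    ,   1.    ]]), 'world_from_camera': array([[  -0.0023,   -0.9986,    0.0525,  429.3324],
       [  -1.    ,    0.0021,   -0.0033, -174.5509],
       [   0.0032,   -0.0525,   -0.9986, 1262.9165],
       [   0.    ,    0.    ,    0.    ,    1.    ]])}
{'clock': 0.1, 'q': array([67.9082, 21.9895,  2.5124, 91.6403, -1.0273, 66.5318, -2.856 ]), 'qd': array([-0.0246, -0.1386,  0.0182, -0.2097, -0.0359, -0.0095, -0.0164]), 'joint_efforts': array([  0.003 , -43.4729,   1.0295, -25.0454,   0.0109,   0.0055,
         0.    ]), 'tcp_pos': array([ 184.2373, -622.4462,  229.9856]), 'orientation': array([[-0.0008,  0.9588,  0.2839],
       [ 0.0023,  0.2839, -0.9588],
       [-1.    , -0.0001, -0.0024]]), 'wrist_force': array([-0.1867,  0.3593, -0.2852]), 'ft_torque': array([-0.031 , -0.0014, -0.0297]), 'width': 1.0018132399463704}
```

View pics/scene0.png

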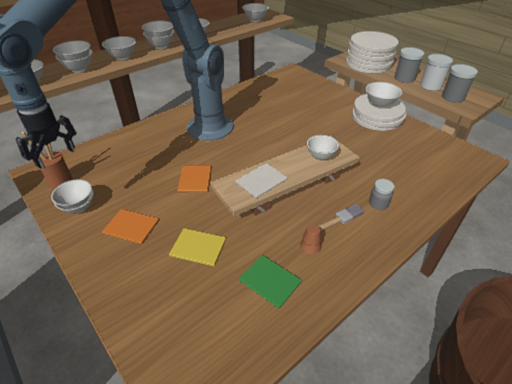

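View pics/top0.png

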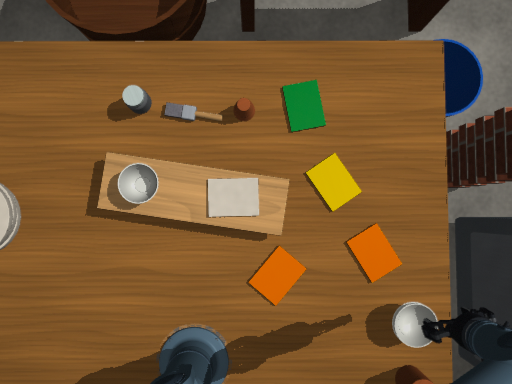

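The top view shows the board running from about (103,180) to (285,207), with the bowl at (138,183) and the plate at (233,197). The push therefore goes to the image right, which is world -y. Next I measure the board and plate.

```bash
cat > h.py <<'E'
from station import bot
import cv2,numpy as np
np.set_printoptions(precision=4,suppress=True)
def ray(n,uv,z):
    c=bot.camera_info(n);K=c["camera_matrix"];T=c["world_from_camera"]
    uv=np.atleast_2d(np.asarray(uv,float))
    d=np.c_[uv,np.ones(len(uv))]@np.linalg.inv(K).T@T[:3,:3].T
    o=T[:3,3]; return o+d*((z-o[2])/d[:,2])[:,None]
def rect(m,n,z):
    cs,_=cv2.findContours(m,cv2.RETR_EXTERNAL,cv2.CHAIN_APPROX_NONE)
    c=max(cs,key=cv2.contourArea)[:,0,:]
    P=ray(n,c,z)[:,:2].astype(np.float32)
    return cv2.minAreaRect(P),P
def masks(im):
    hsv=cv2.cvtColor(im,cv2.COLOR_RGB2HSV)
    return hsv
E
python3 - <<'E'
from h import *
for n in("top","scene"):
    im=cv2.imread(f"pics/{n}0.png");hsv=cv2.cvtColor(im,cv2.COLOR_BGR2HSV)
    pts={"top":[(233,197),(270,205),(190,190),(330,140),(200,300),(138,172)],"scene":[(262,181),(225,195),(300,165)]}[n]
    for p in pts: print(n,p,hsv[p[1],p[0]])
im=cv2.imread("pics/top0.png");c=cv2.resize(im[140:250,80:310],None,fx=3.4,fy=3.4,interpolation=cv2.INTER_CUBIC);cv2.imwrite("pics/c0.png",c)
E
```

```text
top (233, 197) [ 20  32 202]
top (270, 205) [ 16 136 182]
top (190, 190) [ 16 135 197]
top (330, 140) [ 15 178 139]
top (200, 300) [ 16 176 136]
top (138, 172) [ 30  10 150]
scene (262, 181) [ 18  18 184]
scene (225, 195) [ 17  89 180]
scene (300, 165) [ 17  88 180]
```

View pics/c0.png

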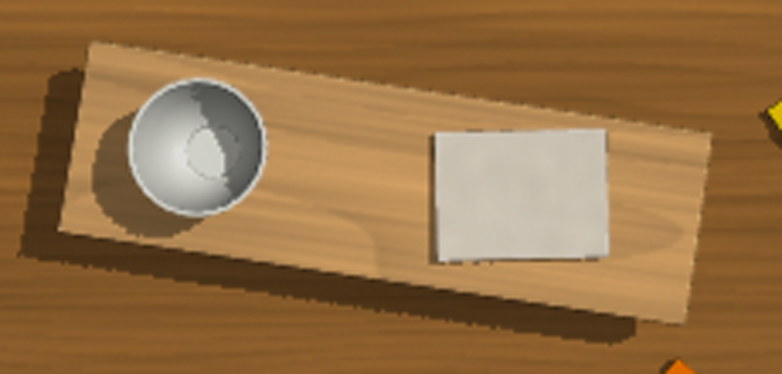

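```bash
cat >> h.py <<'E'
def plate(im_bgr):
    hsv=cv2.cvtColor(im_bgr,cv2.COLOR_BGR2HSV)
    m=((hsv[:,:,1]<80)&(hsv[:,:,2]>150)).astype(np.uint8)*255
    r=np.zeros_like(m);r[140:260,175:360]=m[140:260,175:360]
    return rect(r,"top",80),r
def edgeline(v):
    return cv2.fitLine(v.astype(np.float32),cv2.DIST_HUBER,0,.01,.01).ravel()
E
python3 - <<'E'
from h import *
im=cv2.imread("pics/top0.png");hsv=cv2.cvtColor(im,cv2.COLOR_BGR2HSV)
m=(((hsv[:,:,2]>160))).astype(np.uint8)*255
r=np.zeros_like(m);r[145:245,90:300]=m[145:245,90:300]
r=cv2.morphologyEx(r,cv2.MORPH_OPEN,np.ones((5,5)))
(R,P)=rect(r,"top",70);print("board",R,cv2.boxPoints(R))
cor=np.array([(90,42),(711,133),(687,323),(60,232)])/3.4+[80,140]-.35
print(ray("top",cor,70)[:,:2])
(R,P),r=plate(im);print("plate",R,cv2.boxPoints(R))
# bowl rim
print("bowl",ray("top",[(138.2,183)],55+70))
E
```

```text
board ((484.7469787597656, -7.13623046875), (517.18896484375, 157.9237823486328), 81.39366149902344) [[ 367.9769 -251.0027]
 [ 524.1224 -274.6351]
 [ 601.5171  236.7302]
 [ 445.3715  260.3627]]
[[ 600.5851  237.4755]
 [ 524.3372 -274.011 ]
 [ 368.7183 -253.3923]
 [ 444.1532  259.5091]]
plate ((473.5499267578125, -118.6293716430664), (105.02667236328125, 138.41897583007812), 0.1977604776620865) [[ 420.798   -49.6015]
 [ 421.2758 -188.0197]
 [ 526.3019 -187.6572]
 [ 525.8241  -49.239 ]]
bowl [[509.4622 131.8032 125.    ]]
```

The board axis is about 8.6° off world -y, pointing (-0.150,-0.989). The plate is about 8.4° askew to it, centred at s=112 mm and t=+6 mm along and across the board. It needs to end at about s=237. Next I compute the approach pose.

```bash
cat >> h.py <<'E'
C=np.array([484.7,-7.1]);e=np.array([-.1497,-.9887]);e/=np.linalg.norm(e);nn=np.array([-e[1],e[0]])
def go(s,t,z):
    o=bot.observe();R=o["orientation"];p=np.r_[C+s*e+t*nn,z]
    d=R.T@(p-o["tcp_pos"])/1000
    a=R.T@np.r_[nn,0]; roll=np.degrees(np.arctan2(-a[1],a[2]))
    q=o["tcp_pos"][:2]-C
    print("now s,t,z",q@e,q@nn,o["tcp_pos"][2],"F",o["wrist_force"],"w",o["width"],"clk",o["clock"])
    print("shift",d,"roll",roll)
E
python3 -c "
from h import *
go(12,-3,230)"
```

```text
now s,t,z 653.3923665733965 -204.95648904866442 229.98561157266053 F [-0.1867  0.3593 -0.2852] w 1.0018132399463704 clk 0.1
shift [ 0.0011  0.455  -0.4951] roll -64.89579477910435
```

>>> step_arm(plan=[[[0,0.022,-0.024],-3.5,100],[[0,0.045,-0.049],-7,100],[[0,0.068,-0.074],-10.5,100],[[0,0.091,-0.099],-14,100],[[0,0.114,-0.124],-17.5,100],[[0,0.137,-0.149],-21,100],[[0,0.16,-0.174],-24.5,100],[[0,0.183,-0.199],-28,100]])

```text
clock: 0.77
tcp_pos: [303.3, -377.7, 230.0]
orientation: [[-0.001, 0.711, 0.703], [0.003, 0.703, -0.711], [-1.0, 0.001, -0.003]]
wrist_force: [0.5, -0.1, -0.7]
width: 0.608
```

```bash
python3 -c "
from h import *
go(12,-3,180)"
```

```text
now s,t,z 393.6195850690164 -123.84353457019762 229.97799140788382 F [ 0.5479 -0.0567 -0.6902] w 0.6079471345101848 clk 0.7667
shift [ 0.0507  0.3781 -0.1312] roll -36.731418785326305
```

>>> step_arm(plan=[[[0,0.033,-0.011],-4.5,100],[[0,0.066,-0.023],-9,100],[[0,0.1,-0.035],-13.5,100],[[0,0.134,-0.046],-18,100],[[0,0.168,-0.058],-22.5,100],[[0,0.202,-0.07],-27,100],[[0,0.236,-0.082],-31,100],[[0,0.27,-0.094],-35,100]])

```text
clock: 1.43
tcp_pos: [429.3, -119.4, 230.3]
orientation: [[-0.002, 0.176, 0.984], [0.003, 0.984, -0.176], [-1.0, 0.002, -0.002]]
wrist_force: [0.3, 0.6, 0.1]
width: 0.609
```

```bash
python3 -c "
from h import *
go(12,-3,130)"
```

```text
now s,t,z 119.36651350461219 -37.99692281215078 230.27260408226047 F [0.2902 0.6138 0.1498] w 0.6091984355595179 clk 1.4333
shift [0.1004 0.1081 0.0323] roll -1.5438670207222382
```

Lateral move first, then down.

>>> step_arm(plan=[[[0,0.036,0.011],-1.5,100],[[0,0.072,0.022],-1.5,100],[[0,0.108,0.032],-1.5,100],[[0,0.108,0.032],-1.5,100],[[0.035,0.108,0.032],-1.5,100],[[0.07,0.108,0.032],-1.5,100],[[0.1,0.108,0.032],-1.5,100],[[0.1,0.108,0.032],-1.5,100]])

```text
clock: 2.1
tcp_pos: [473.3, -18.7, 124.4]
orientation: [[-0.016, 0.15, 0.989], [0.004, 0.989, -0.15], [-1.0, 0.002, -0.016]]
wrist_force: [-1.3, 0.0, -1.1]
width: 0.603
```

```bash
python3 -c "
from h import *
go(12,-3,75)
for n in('scene','top'):
    im=bot.snapshot(n)[:,:,::-1]
    c=im[120:230,190:380] if n=='scene' else im[130:260,80:320]
    cv2.imwrite(f'pics/{n}1.png',cv2.resize(c,None,fx=3.3,fy=3.3,interpolation=cv2.INTER_CUBIC))
"
```

```text
now s,t,z 13.193087379240726 -9.508661390712145 124.35268069902946 F [-1.295   0.0038 -1.1006] w 0.6025397913683731 clk 2.1
shift [0.0492 0.0011 0.0073] roll -0.018506891290991184
```

View pics/scene1.png

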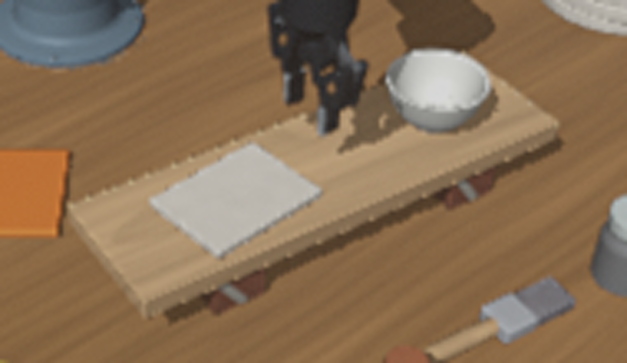

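View pics/top1.png

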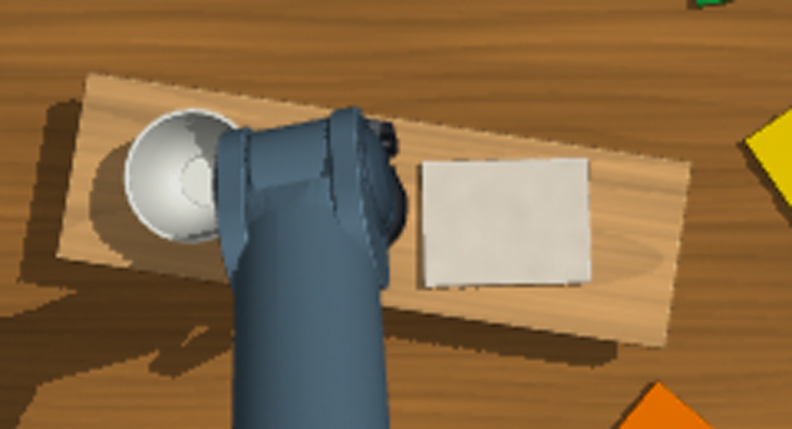

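The hand sits between the bowl and the plate and is clear of both. I lower it further, keeping it off the board for now.

>>> step_arm(plan=[[[0.015,0,0.004],0,100],[[0.03,0,0.007],0,100],[[0.042,0,0.007],0,100],[[0.046,0,0.007],0,100],[[0.046,0,0.007],0,100]])

```text
clock: 2.62
tcp_pos: [484.9, -19.6, 83.8]
orientation: [[-0.006, 0.151, 0.989], [0.003, 0.989, -0.151], [-1.0, 0.002, -0.006]]
wrist_force: [-0.4, 0.2, 0.3]
width: 0.606
```

```bash
python3 -c "
from h import *
go(12,-3,72);print(bot.observe()['orientation'])
n='scene'
im=bot.snapshot(n)[:,:,::-1]
c=im[120:230,190:380]
cv2.imwrite(f'pics/{n}2.png',cv2.resize(c,None,fx=4,fy=4,interpolation=cv2.INTER_CUBIC))
"
```

```text
now s,t,z 12.319650181190273 2.072111172745962 83.79044894668073 F [-0.4093  0.1536  0.3065] w 0.6061263612556511 clk 2.6167
shift [ 0.0118  0.0003 -0.005 ] roll -0.052505549746415726
[[-0.0057  0.1506  0.9886]
 [ 0.0032  0.9886 -0.1506]
 [-1.      0.0023 -0.0061]]
```

View pics/scene2.png

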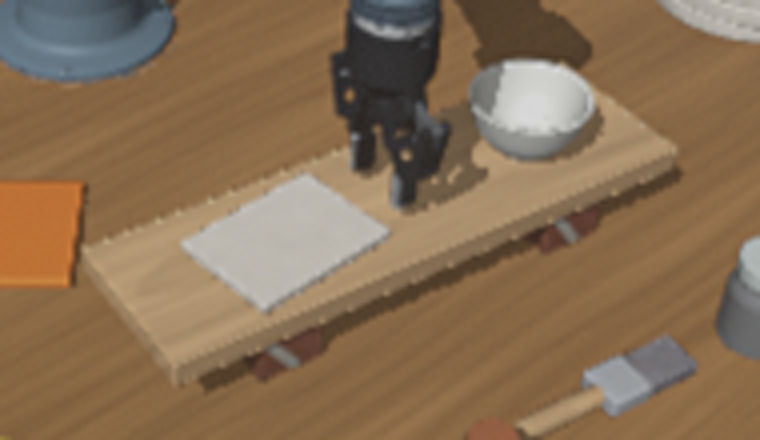

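>>> step_arm(plan=[[[0.003,0,-0.002],0,100],[[0.006,0,-0.004],0,100],[[0.008,0,-0.005],0,100],[[0.01,0,-0.005],0,100],[[0.01,0,-0.005],0,100]])

```text
clock: 3.08
tcp_pos: [479.9, -18.8, 74.0]
orientation: [[-0.005, 0.15, 0.989], [0.003, 0.989, -0.15], [-1.0, 0.002, -0.006]]
wrist_force: [0.2, 0.3, -1.3]
width: 0.608
```

```bash
python3 -c "
from h import *
go(12,-3,68)"
```

```text
now s,t,z 12.257961185916127 -3.0385139708275846 73.99557480464891 F [ 0.163   0.3219 -1.2602] w 0.6081908103053473 clk 3.0833
shift [0.006  0.0002 0.0001] roll -0.042668423337820546
```

Creeping down to feel for the board.

>>> step_arm(plan=[[[0.001,0,0],0,100],[[0.002,0,0],0,100],[[0.003,0,0],0,100],[[0.003,0,0],0,100]])

```text
clock: 3.42
tcp_pos: [479.7, -18.7, 70.8]
orientation: [[-0.006, 0.15, 0.989], [0.003, 0.989, -0.15], [-1.0, 0.002, -0.006]]
wrist_force: [0.7, -0.2, -0.9]
width: 0.611
```

>>> step_arm(plan=[[[0.001,0,0],0,100],[[0.002,0,0],0,100],[[0.002,0,0],0,100]])

```text
clock: 3.67
tcp_pos: [479.6, -18.7, 68.6]
orientation: [[-0.006, 0.15, 0.989], [0.003, 0.989, -0.15], [-1.0, 0.002, -0.007]]
wrist_force: [-0.1, -0.2, -0.4]
width: 0.608
```

>>> step_arm(plan=[[[0.001,0,0],0,100],[[0.002,0,0],0,100],[[0.002,0,0],0,100]])

```text
clock: 3.92
tcp_pos: [479.7, -18.7, 66.9]
orientation: [[-0.006, 0.15, 0.989], [0.003, 0.989, -0.15], [-1.0, 0.002, -0.007]]
wrist_force: [-1.7, 0.4, 4.4]
width: 0.606
```

>>> step_arm(plan=[[[0.001,0,0],0,100],[[0.0015,0,0],0,100],[[0.0015,0,0],0,100]])

```text
clock: 4.17
tcp_pos: [479.8, -18.7, 66.8]
orientation: [[-0.007, 0.15, 0.989], [0.002, 0.989, -0.15], [-1.0, 0.001, -0.007]]
wrist_force: [-5.2, -0.4, 13.1]
width: 0.609
```

Contact came at TCP z≈67. I raise about 3.5 mm so the tips are around z 73, then start the push along tool -y.

>>> step_arm(plan=[[[-0.002,0,0],0,100],[[-0.0035,0,0],0,100],[[-0.0035,-0.005,0],0,100],[[-0.0035,-0.01,0],0,100],[[-0.0035,-0.015,0],0,100],[[-0.0035,-0.02,0],0,100],[[-0.0035,-0.025,0],0,100],[[-0.0035,-0.03,0],0,100]])

```text
clock: 4.83
tcp_pos: [475.2, -48.7, 70.1]
orientation: [[-0.007, 0.15, 0.989], [0.002, 0.989, -0.15], [-1.0, 0.001, -0.007]]
wrist_force: [0.3, 1.3, -0.2]
width: 0.611
```

```bash
python3 -c "
from h import *
go(70,-3,70.3)
n='top'
im=bot.snapshot(n)[:,:,::-1]
c=im[130:260,80:320]
cv2.imwrite(f'pics/{n}3.png',cv2.resize(c,None,fx=3.3,fy=3.3,interpolation=cv2.INTER_CUBIC))
"
```

```text
now s,t,z 42.60274401440721 -3.1734462464748683 70.14491489253332 F [ 0.3177  1.3124 -0.2379] w 0.6107982908371709 clk 4.8333
shift [-0.0002 -0.0274  0.0002] roll -0.04307501697586234
```

View pics/top3.png

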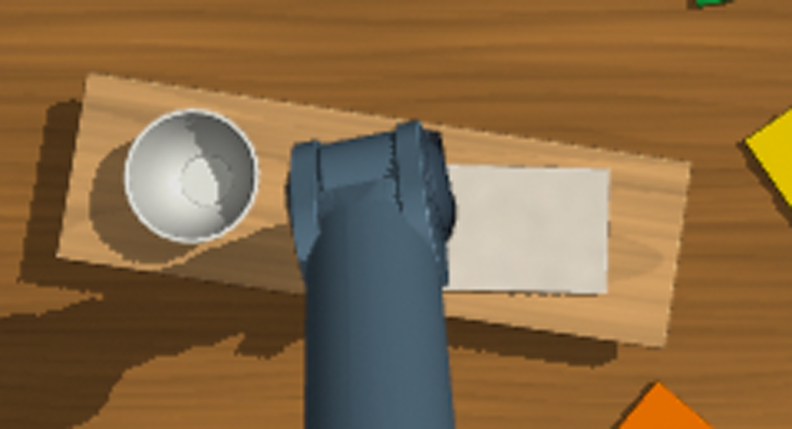

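The plate's right edge has moved from about x=590 to x=608 in the crop, and the plate has begun to turn square. I continue pushing.

>>> step_arm(plan=[[[0,-0.006,0],0,100],[[0,-0.012,0],0,100],[[0,-0.018,0],0,100],[[0,-0.024,0],0,100],[[0,-0.03,0],0,100],[[0,-0.036,0],0,100],[[0,-0.042,0],0,100],[[0,-0.048,0],0,100]])

```text
clock: 5.55
tcp_pos: [467.4, -98.1, 70.1]
orientation: [[-0.008, 0.152, 0.988], [0.001, 0.988, -0.152], [-1.0, -0.0, -0.008]]
wrist_force: [0.2, 1.2, 0.1]
width: 0.609
```

```bash
python3 -c "
from h import *
go(120,-3,70.3)
n='top'
im=bot.snapshot(n)[:,:,::-1]
c=im[130:260,80:320]
cv2.imwrite(f'pics/{n}4.png',cv2.resize(c,None,fx=3.3,fy=3.3,interpolation=cv2.INTER_CUBIC))
(R,P),r=plate(im)
x=P[P[:,1]<P[:,1].min()+12];x=(x-C)@np.c_[e,nn]
print('far edge s',x[:,0].max(),'t range',x[:,1].min(),x[:,1].max())
k=x[(x[:,1]>x[:,1].min()+8)&(x[:,1]<x[:,1].max()-8)];print(np.polyfit(k[:,1],k[:,0],1))
"
```

```text
now s,t,z 92.54994388319533 -3.517727382845835 70.10455999681297 F [0.178  1.2484 0.1248] w 0.6091398040622862 clk 5.55
shift [-0.0002 -0.0274  0.0006] roll -0.14594026286098535
far edge s 243.7659458243677 t range -33.61862547636343 44.592664637633504
[ -0.0014 242.484 ]
```

View pics/top4.png

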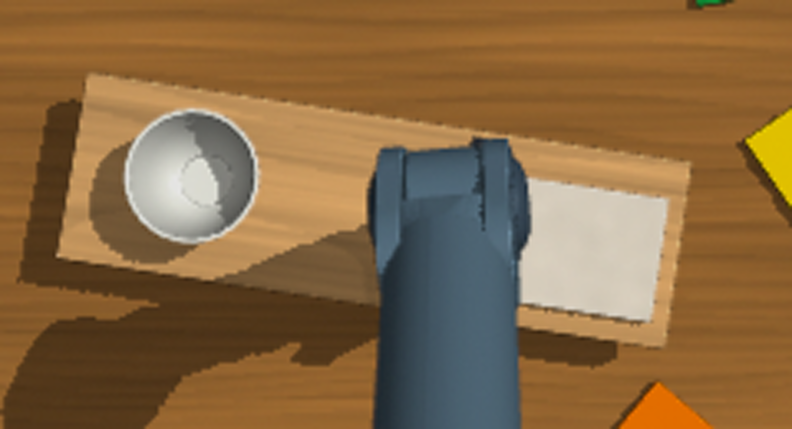

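The plate is now square (slope ≈0) with its far edge at s≈243. It needs about 63 mm more.

>>> step_arm(plan=[[[0,-0.006,0],0,100],[[0,-0.012,0],0,100],[[0,-0.018,0],0,100],[[0,-0.024,0],0,100],[[0,-0.03,0],0,100],[[0,-0.036,0],0,100],[[0,-0.042,0],0,100],[[0,-0.046,0],0,100]])

```text
clock: 6.27
tcp_pos: [459.7, -146.3, 70.0]
orientation: [[-0.008, 0.155, 0.988], [-0.0, 0.988, -0.155], [-1.0, -0.002, -0.008]]
wrist_force: [0.7, 1.6, -0.1]
width: 0.607
```

```bash
cat > m.py <<'E'
from h import *
go(155.5,-3,70.3)
n='top'
im=bot.snapshot(n)[:,:,::-1]
c=im[130:260,80:320]
cv2.imwrite(f'pics/{n}5.png',cv2.resize(c,None,fx=3.3,fy=3.3,interpolation=cv2.INTER_CUBIC))
(R,P),r=plate(im)
x=(P-C)@np.c_[e,nn]
x=x[x[:,0]>x[:,0].max()-12]
print('far edge s',x[:,0].max(),'t range',x[:,1].min(),x[:,1].max())
k=x[(x[:,1]>x[:,1].min()+8)&(x[:,1]<x[:,1].max()-8)];print(np.polyfit(k[:,1],k[:,0],1))
E
python3 m.py
```

```text
now s,t,z 141.34358747550812 -3.833778283599263 70.01939173312145 F [ 0.6637  1.6431 -0.086 ] w 0.6073384714600017 clk 6.2667
shift [-0.0003 -0.0142  0.0009] roll -0.2875352681977554
far edge s 292.5460374170091 t range -58.27763674787416 43.31126121359291
[  0.0079 291.2059]
```

View pics/top5.png

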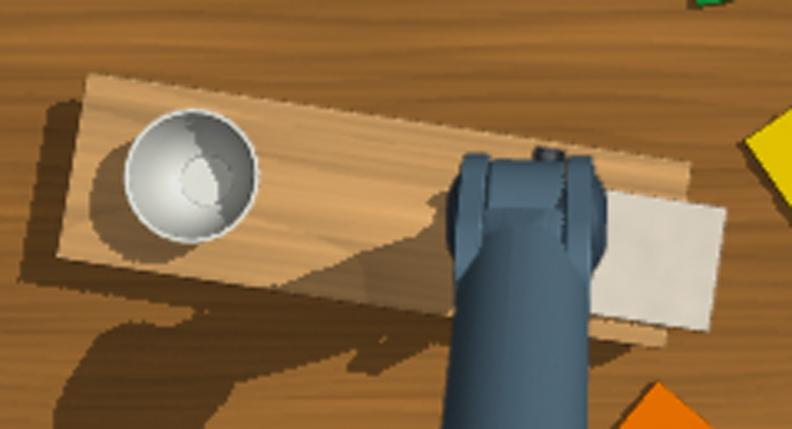

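>>> step_arm(plan=[[[0,-0.004,0],-0.3,100],[[0,-0.008,0],-0.3,100],[[0,-0.011,0],-0.3,100],[[0,-0.013,0],-0.3,100],[[0,-0.0135,0],-0.3,100],[[0,-0.0135,0],-0.3,100]])

```text
clock: 6.82
tcp_pos: [457.4, -160.9, 70.0]
orientation: [[-0.009, 0.151, 0.989], [-0.001, 0.989, -0.151], [-1.0, -0.003, -0.008]]
wrist_force: [-0.5, 0.1, 0.5]
width: 0.612
```

```bash
python3 m.py
```

```text
now s,t,z 156.1579622464527 -3.9874303258427743 70.01219805301439 F [-0.5259  0.1186  0.5134] w 0.6117099682155787 clk 6.8167
shift [-0.0003  0.0007  0.001 ] roll -0.05946424656791974
far edge s 307.01705480486294 t range -58.965387251791185 44.94662420600552
[  0.0014 305.8374]
```

The far edge is at s≈306.5, an overhang of about 46 mm, and the plate is square. I back off, lift and clear the view.

>>> step_arm(plan=[[[0,0.008,0],0,100],[[0,0.02,0],0,100],[[0,0.03,0],0,100],[[0,0.03,0],0,100],[[-0.02,0.03,0],0,100],[[-0.05,0.03,0],0,100],[[-0.085,0.03,0],0,100],[[-0.12,0.03,0],0,100]])

```text
clock: 7.53
tcp_pos: [461.9, -130.9, 190.6]
orientation: [[-0.011, 0.15, 0.989], [-0.001, 0.989, -0.15], [-1.0, -0.003, -0.01]]
wrist_force: [0.6, -0.6, 0.5]
width: 0.612
```

>>> step_arm(plan=[[[-0.03,0.0,0],0,100],[[-0.055,0.03,0],0,100],[[-0.065,0.065,0],0,100],[[-0.065,0.1,0],0,100],[[-0.065,0.135,0],0,100],[[-0.065,0.165,0],0,100],[[-0.065,0.18,0],0,100],[[-0.065,0.18,0],0,100]])

```text
clock: 8.2
tcp_pos: [489.5, 52.5, 255.6]
orientation: [[-0.01, 0.141, 0.99], [0.001, 0.99, -0.141], [-1.0, -0.001, -0.01]]
wrist_force: [0.1, 0.0, 0.4]
width: 0.608
```

```bash
python3 m.py
python3 - <<'E'
from h import *
im=bot.snapshot("top")[:,:,::-1].copy();cv2.imwrite("pics/top6.png",im)
(R,P),r=plate(im);ce=(np.array(R[0])-C);print(R,"s,t",ce@e,ce@nn)
i=bot.snapshot("scene")[:,:,::-1];cv2.imwrite("pics/scene6.png",i)
E
```

```text
now s,t,z -59.641792684087186 -4.141711704183115 255.588133940559 F [0.0779 0.012  0.3591] w 0.6075161659926757 clk 8.2
shift [ 0.1854 -0.215   0.0011] roll 0.4950774507764076
far edge s 307.01705480486294 t range -58.965387251791185 44.53777203634342
[ -0.0017 305.9015]
((442.00054931640625, -240.85035705566406), (139.09951782226562, 104.46926879882812), 81.3338851928711) s,t 237.50847479185757 -7.224743204893602
```

View pics/top6.png

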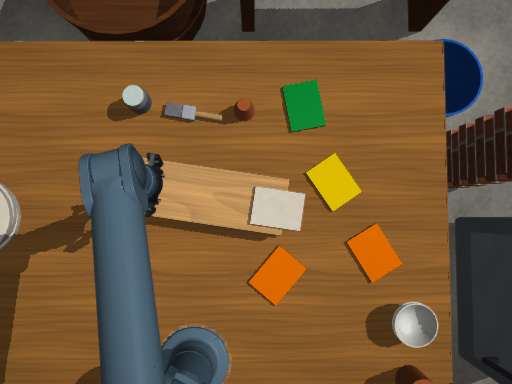

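View pics/scene6.png

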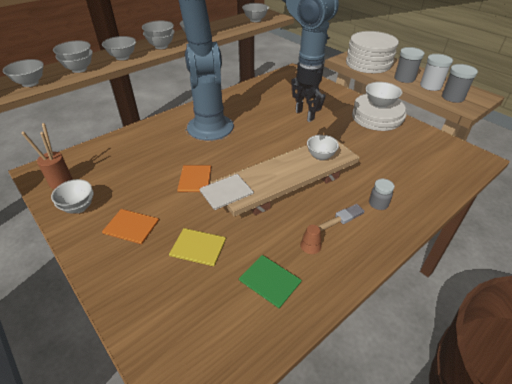

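In the top view the plate is at about (277,208), overhanging the board's right end. The scene view shows it flat, with the bowl still at (322,148), and the jar, brush and cone have not moved. The arm is clear of everything.

```bash
python3 -c "
from station import bot
print(bot.hand_in())"
```

```text
the job is handed in; nothing more can be done
None
```

The plate now hangs about 47 mm (a third of its length) over the board's end away from the bowl, and the job is handed in. I pushed it with two half-open fingertips, which also turned it square from about 8° askew. I then backed off, lifted the hand and moved it clear, ending with the robot's clock at about 8.4 s.

My last checks showed:
- **Overhang:** the plate centre is 237.5 mm along the board, against a target of 236.7 mm. By the far edge alone the overhang is about 46 mm, and by the plate centre it is 47.5 mm. That gap is within the calibration error.
- **Squareness:** it is square to the board within about 0.1°.
- **Sides:** it sits about 7 mm off the board's centre line, so its edges stay about 20 mm inside the board's sides.
- **Lying flat:** it looks flat in the side view; I did not measure its tilt.
- **Other things:** the bowl, jar, cone and brush look unmoved. The arm hid the bowl in the last top view, so I checked it only in the side view.
- **Forces:** the highest wrist force I read was about 14 N, when I touched the board to find its height. The readings I took during the push stayed under 2 N.

No check failed.

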